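# Third hand for bolting a tube rack to a van laboratory bench

### The arm

A 6-joint arm with a two-finger parallel gripper is mounted at the origin on the work surface. World frame = base frame: x ahead of the robot, y to its left, z up, the work surface at z = 0. Lengths are in m, angles in degrees, forces in N, time in s.
With the tool pointing down it reaches from about 0.35 to 0.875 m from the base axis. Payload 4.2 kg.
Tool frame: the origin (TCP) lies between the finger pads; the fingertips stand 14 mm ahead of it and the grasp point (between the pads) lies 5 mm behind it; z points along the fingers, y is the line along which they close (so a half turn about z gives the same grasp; the last joint's range is limited). The gripper opens to 87 mm and grips with 3 to 60 N. Pads are 19 mm wide; open, the fingers measure 117 mm over their backs; the gripper's body (75 mm by 190 mm) begins 51 mm behind the grasp point.
Start: joints at [87.067, 22.042, 0.453, 0, -68.411, -14.817], TCP at [0.191, 0.595, 0.237] pointing down, gripper open.
Joint ranges: [-179.83, 179.83], [-69.29, 118.12], [-61.27, 80.66], [-181.25, 117.63], [-171.15, -9.14], [-177.46, 177.46]. Speed limits (degrees/s): [159.86, 159.86, 180, 180, 180, 180].

### API

Orientations are given as a 3x3 rotation matrix whose columns are the frame's x, y, z axes.
In Python, from station import * gives the robot as it stands. The module is installed in compiled form; this text tells all that it offers.
- The arm moves only by the tool play_rows, never from a script. Its argument "steps" is a list of rows, each an object of numbers: "ax", "ay", "az": the turn, a rotation vector about the tool's x, y, z in degrees; "dx", "dy", "dz": the shift along the tool's x, y, z in mm; "claw": the finger opening in mm, from 0 to 87. A call has 1 to 20 rows; each row shifts and turns the commanded pose from where the row before left it, along the tool's axes as they then stand; what a row does not reach is not made up. A row lasts 1/10 s, in which the tool goes at most 50 mm and 8.59 degrees, less where a joint would pass 70% of its speed; a pose out of reach is approached as far as the arm can. A call with a gripper value outside its range is refused whole. The fingers move at their own pace and stop on an object; the grip force is fixed at half the most. Time passes only in rows, so rows that do not move let the fingers close. It gives the time, the measured TCP pose, the force, the opening and the grip force at its end, in the units of the state.
- sense(): the state, without advancing time (a new reading comes with each control period).
- capture(name): name is "scene" or "top" or "wrist"; returns a dict with "frame" (480x640x3 uint8, blue, green, red), "range_z" (480x640 float32, m along the optical axis (not along the pixel's ray), 0 where there is no reading), "fx", "fy", "cx", "cy" (pixels), "xyz" and "rotation" of the camera in the world. Camera axes: x right, y down, z forward; pixel columns grow to the right and rows downward; lengths in m; the calibration is good to about 2 mm. A picture is of the moment at which its call begins.
- finish_job(): hands the job in; it is judged then, once.
The state is a dict: "time_s": time; "joints": joint angles; "joint_velocities": joint speeds; "effort": joint torques, N m; "tcp_pos": TCP position; "ee_rot": TCP orientation; "wrist_force": force on the tool from outside, world axes, zero at the start; "moment": the same for the moment, N m; "gripper_width": opening from 0.0 (shut) to 1.0 (fully open); "gripper_force": force on a finger pad.
Only numpy, scipy, OpenCV 4.12 (cv2) and the standard library are available. Lean on these libraries where they do the work, as an engineer would, in place of code of your own. Each camera call takes 0.05 s, during which the arm holds its last target. There are 200 camera calls.

### The job

Be my third hand while I bolt the empty tube rack down: set it flat on the bench with its long side flush against the upright face of the aluminium rail and the screw slots in its two feet over the two brass inserts. Come up to the rail gently, press the rack against it with a steady push of about 10 newtons for at least three seconds, and finish while still holding it pressed, so that I can drive the screws. Leave the tip box, the bottle, the vial and the screwdriver where they are.

Things in the scene. Friction and masses are not known exactly. Their poses are not given: they have to be found in the camera images.
- rack: loose tube rack, 0.28-0.45 kg, slides easily on the bench: grey plastic block 48 (x) x 154 (y) x 60 mm high, 2 x 6 tube holes in its top, a steel angle foot on each end (foot plate 3 mm thick, 30 mm wide, reaching 106 mm from the middle along y). Long sides bare. Origin: centre of underside; x across, y along, z up. Starts flat, x axis within 0.5 rad of straight ahead. Same both ways round
- slot_left (a point): middle of the screw slot (6 mm in x, 14 mm in y) in the rack's foot at its +y end, 93 mm from the rack's middle, on the foot's top 3 mm above the rack's underside
- slot_right (a point): the same slot in the foot at the rack's -y end
- rail: locating rail fixed to the bench, rigid: aluminium angle 260 mm long, legs 30 mm wide, 4 mm thick; one leg upright (30 mm high), the other flat on the bench behind it. Origin: bench level, mid-length, on the upright face that the rack is pressed against; x points into the rail, away from the robot; y along it; z up. Rack in place: its origin at rail x -24 mm, y 0, the y axes parallel
- insert_left (a point): the brass threaded insert, 13 mm wide and level with the bench top, 24 mm in front of the rail's face and 93 mm to +y along it; one foot's slot goes over it
- insert_right (a point): the same, 93 mm to -y along the rail; the other foot's slot goes over it
- tip_box: bystander: white box of blue pipette tips, 84 x 122 x 59 mm high, to the right of the rail; origin at the centre of its underside
- bottle: bystander: white plastic bottle, 60 mm across, 120 mm tall, to one side of the work; origin at the centre of its underside
- vial: bystander: small capped vial, 26 mm across, 48 mm tall, on the other side; origin at the centre of its underside
- driver: bystander: screwdriver with a black handle, 170 mm long, lying to the left; origin on its lower side near its middle, x along it towards the tip
Things that resemble listed ones, but are neither listed nor needed, are in the scene too. There is more than one size of the rack; the job needs the largest.

How it is judged:
By the outcome, as a careful person would: the job done as asked, in the order asked, and still so for the second after the job is handed in, while the arm keeps its last pose, push and grip.
It also fails if it takes over 51 s, if anything falls off the work surface, if the arm or the gripper's body presses on something with over 40 N, if the wrist force passes 120 N, or if a joint passes its speed limit or range.

## Working session

There is one attempt and no reset: what is moved stays moved. The work goes in short steps, Python scripts to look and compute and a tool call to move; the robot and the scene stay as the last step left them, time stands still between calls to the robot, and variables do not carry over. Pictures are saved under pics/ and viewed, at most 10 in all, crops included, and the job is handed in when it is done.

Besides the shell and the picture viewer there is one more tool, called after "Request:" in YAML: its name, and indented under it one key for each argument. play_rows: Moves the arm, as the interface text tells. Its arguments: {"type":"object","properties":{"steps":{"type":"array"}},"required":["steps"]}

```bash
mkdir -p pics; cat > h.py <<'E'
from station import *
import numpy as np, cv2, pickle
def ray(c,u,v):
    d=np.array([(u-c['cx'])/c['fx'],(v-c['cy'])/c['fy'],1.0]); return np.array(c['rotation'])@d
def onplane(c,u,v,z):
    d=ray(c,u,v); o=np.array(c['xyz']); return o+d*(z-o[2])/d[2]
def cloud(c):
    v,u=np.mgrid[0:480,0:640]; r=c['range_z']
    p=np.stack([(u-c['cx'])/c['fx']*r,(v-c['cy'])/c['fy']*r,r],-1)
    return p@np.array(c['rotation']).T+np.array(c['xyz'])
E
python3 - <<'E'
from h import *
s=sense(); print({k:np.round(v,3).tolist() for k,v in s.items()})
for n in ('scene','top'):
    c=capture(n); pickle.dump(c,open(n+'.pkl','wb')); cv2.imwrite(f'pics/{n}1.png',c['frame']); print(n,c['xyz'],c['fx'],np.round(c['rotation'],3).tolist())
E
```

```text
{'time_s': 0.0, 'joints': [87.068, 22.091, 0.378, -0.031, -68.411, -14.816], 'joint_velocities': [-0.045, -0.002, 0.033, -0.002, -0.062, -0.079], 'effort': [0.0, -39.067, 18.741, 4.22, 0.011, -0.0], 'tcp_pos': [0.19, 0.595, 0.235], 'ee_rot': [[0.952, -0.305, -0.001], [-0.305, -0.952, -0.002], [0.0, 0.002, -1.0]], 'wrist_force': [0.027, -0.538, -0.149], 'moment': [0.007, -0.015, -0.007], 'gripper_force': 0.0, 'gripper_width': 1.003}
scene [1.21582789 0.44955006 0.66219534] 523.8481627724343 [[-0.518, 0.521, -0.678], [0.855, 0.297, -0.425], [-0.02, -0.8, -0.6]]
top [ 0.40978074 -0.00396036  1.11938577] 468.7454710453748 [[-0.009, -0.995, 0.095], [-1.0, 0.01, 0.007], [-0.008, -0.095, -0.995]]
```

View pics/scene1.png

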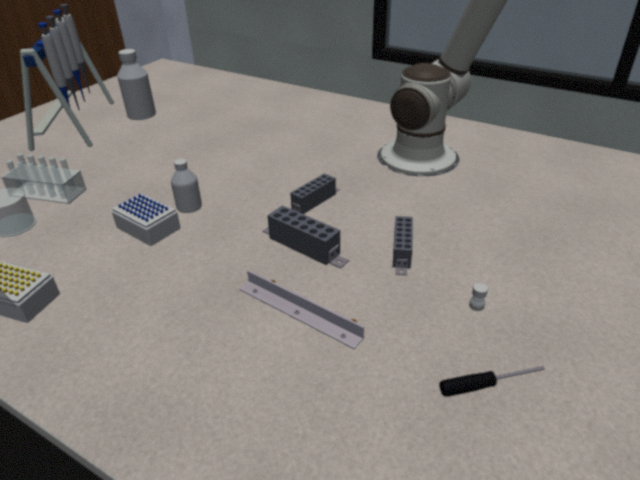

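View pics/top1.png

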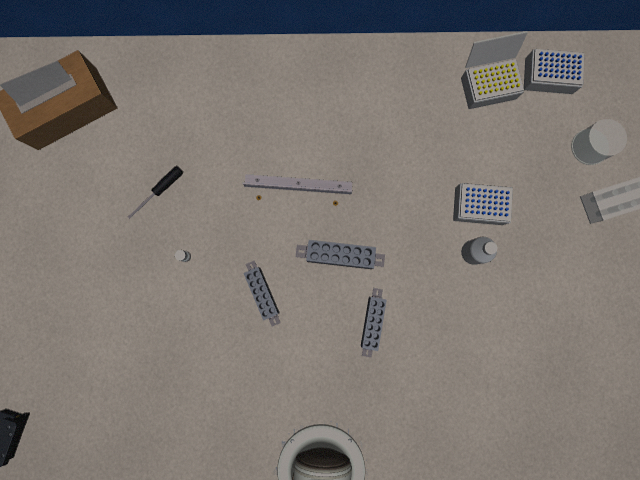

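The scene view shows the large rack at (303,235) in front of the rail at (303,310), with two smaller decoys nearby. In the top view the rack is at (340,254), the rail at (298,185) and the brass inserts at (258,197) and (335,203). The path between the rack and the rail is clear.

```bash
cat >> h.py <<'E'
def seg(c,box,zlo,zhi):
    P=cloud(c); u0,u1,v0,v1=box; m=np.zeros((480,640),bool); m[v0:v1,u0:u1]=1
    m&=(c['range_z']>0)&(P[...,2]>zlo)&(P[...,2]<zhi); return m,P
def rect(p):
    r=cv2.minAreaRect((p[:,:2]*1000).astype(np.float32)); b=cv2.boxPoints(r)
    e=[b[1]-b[0],b[2]-b[1]]; L=max(e,key=np.linalg.norm)
    if L[1]<0: L=-L
    return np.round(r[0],1),np.round(r[1],1),round(float(np.degrees(np.arctan2(-L[0],L[1]))),2)
E
python3 - <<'E'
from h import *
c=pickle.load(open('top.pkl','rb'))
m,P=seg(c,(290,395,230,280),0.05,0.07)
print('rack top',m.sum(),np.median(P[m][:,2]),rect(P[m]))
m,P=seg(c,(230,365,165,198),0.015,0.04)
print('rail up',m.sum(),np.median(P[m][:,2]),rect(P[m]))
m,P=seg(c,(230,365,165,198),0.0025,0.012); print('flat',m.sum(),rect(P[m]))
b=P[380:400,200:300,2]; print('bench z',np.median(b))
hsv=cv2.cvtColor(c['frame'],cv2.COLOR_BGR2HSV)
roi=np.zeros((480,640),np.uint8); roi[190:215,245:350]=1
mm=((hsv[...,1]>110)&(roi>0)).astype(np.uint8)
n,l,st,ce=cv2.connectedComponentsWithStats(mm)
for i in range(1,n): print(st[i,4],ce[i],np.round(onplane(c,*ce[i],0),4))
# feet & rack by colour on plane
g=(hsv[...,2]); print(g[250,360],g[280,330])
cv2.imwrite('pics/topcrop.png',cv2.resize(c['frame'][160:290,220:400],None,fx=4,fy=4,interpolation=cv2.INTER_CUBIC))
E
```

```text
rack top 969 0.06085763813569711 (array([490.8, -49.3]), array([154.1,  48.2]), -6.98)
rail up 329 0.029367506626710282 (array([651.8,  51. ]), array([257.3,   5.4]), -4.77)
flat 1697 (array([672.1,  52.4]), array([325.8,  79.7]), -0.65)
bench z 0.0008687041089516789
16 [258.25 197.25] [0.6338 0.1464 0.    ]
18 [335.         202.77777778] [ 0.6183 -0.0395  0.    ]
36 141
```

View pics/topcrop.png

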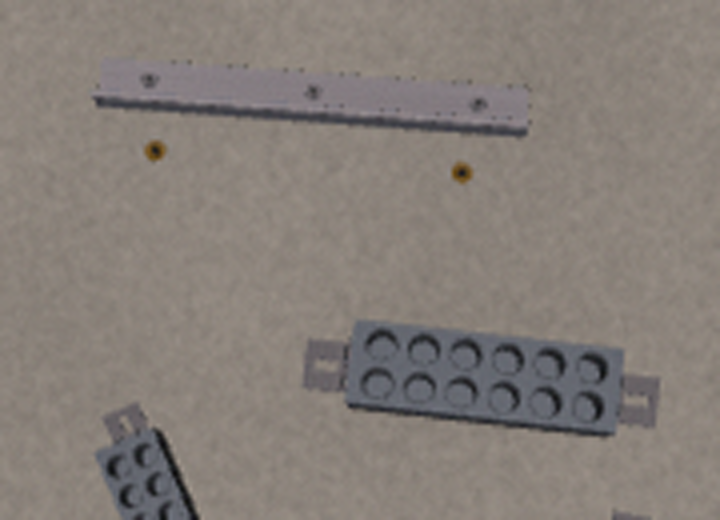

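The crop confirms the rack (centre at about (485,378)) with its slotted feet, and the brass inserts at (155,150) and (462,173). The measured sizes match: 154.1 x 48.2 mm for the rack, and 186.6 mm between inserts against the expected 186. I'll turn the tool to the rack's axis and fly over it.

Request:
play_rows:
  steps:
    - {"az": 7.92}
    - {"az": 7.92}
    - {"az": 7.92}
    - {"az": 7.92}
    - {"az": 7.92}
    - {"az": 7.92}
    - {"az": 7.92}
    - {"az": 7.92}
    - {"az": 7.92}
    - {"az": 7.92}

```text
invalid input at $.steps[0]: expected keys ax, ay, az, dx, dy, dz, claw
```

Request:
play_rows:
  steps:
    - {"dx": 30.1,"dy": -18.9}
    - {"dx": 30.1,"dy": -18.9}
    - {"dx": 30.1,"dy": -18.9}
    - {"dx": 30.1,"dy": -18.9}
    - {"dx": 30.1,"dy": -18.9}
    - {"dx": 30.1,"dy": -18.9}
    - {"dx": 30.1,"dy": -18.9}
    - {"dx": 30.1,"dy": -18.9}
    - {"dx": 30.1,"dy": -18.9}
    - {"dx": 30.1,"dy": -18.9}
    - {"dx": 30.1,"dy": -18.9}
    - {"dx": 30.1,"dy": -18.9}
    - {"dx": 30.1,"dy": -18.9}
    - {"dx": 30.1,"dy": -18.9}
    - {"dx": 30.1,"dy": -18.9}
    - {"dx": 30.1,"dy": -18.9}
    - {"dx": 30.1,"dy": -18.9}
    - {"dx": 30.1,"dy": -18.9}
    - {"dx": 30.1,"dy": -18.9}
    - {"dx": 30.1,"dy": -18.9}

```text
invalid input at $.steps[0]: expected keys ax, ay, az, dx, dy, dz, claw
```

Request:
play_rows:
  steps:
    - {}
    - {}

```text
invalid input at $.steps[0]: expected keys ax, ay, az, dx, dy, dz, claw
```

```bash
cat >> h.py <<'E'
def goal(xy,z,yaw):
    "move in tool axes to put TCP at xy,z with tool -y along the rack x axis at yaw (deg)"
    s=sense(); R=np.array(s['ee_rot']); p=np.array(s['tcp_pos'])
    d=R.T@(np.array([*xy,z])-p)*1000
    a=np.degrees(np.arctan2(-R[1,1],-R[0,1]))
    print('t',s['time_s'],'tcp',np.round(p,4),'yaw',round(a,2),'d(mm)',np.round(d,1),'az',round(a-yaw,2),'F',np.round(s['wrist_force'],2),'w',round(s['gripper_width']*87,1),'j',np.round(s['joints'],0), 'zaxis',np.round(R[:,2],4))
E
python3 - <<'E'
from h import *
goal((.4908,-.0493),.055,-6.98)
c=capture('wrist'); cv2.imwrite('pics/w1.png',c['frame']); pickle.dump(c,open('w1.pkl','wb'))
P=cloud(c); m=(c['range_z']>0)&(abs(P[...,2]-.06)<.008)&(abs(P[...,0]-.49)<.08)&(abs(P[...,1]+.05)<.13)
print(m.sum(), np.median(P[m][:,2]), rect(P[m]), c['xyz'])
E
```

```text
t 0.1 tcp [0.1904 0.5948 0.2356] yaw 72.24 d(mm) [482.5 521.4 181.7] az 79.22 F [-0.27 -0.09 -0.09] w 86.8 j [ 87.  22.   0.  -0. -68. -15.] zaxis [-5.0e-04 -1.9e-03 -1.0e+00]
0 nan (array([0., 0.]), array([0., 0.]), -0.0) [0.26702459 0.57064383 0.38366955]
  return _methods._mean(a, axis=axis, dtype=dtype,
  ret = ret.dtype.type(ret / rcount)
```

View pics/w1.png

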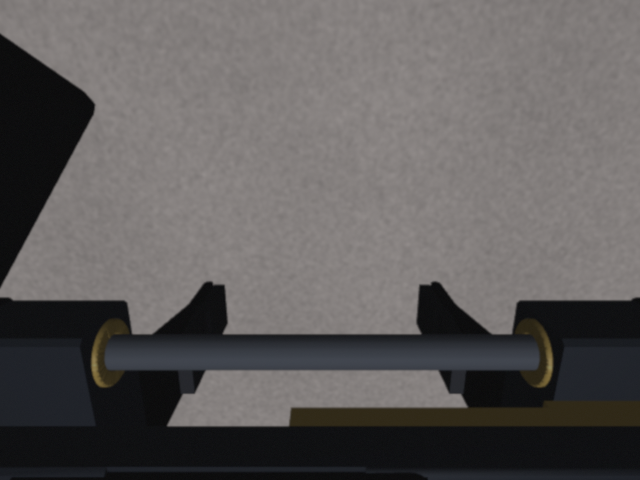

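The rows were refused because every row needs all seven keys, so the arm has not moved. The wrist view shows only the open fingers (tips at about (215,290) and (430,290)) above bare bench. I'll resend the rows in full.

Request:
play_rows:
  steps:
    - {"ax": 0,"ay": 0,"az": 7.92,"dx": 0,"dy": 0,"dz": 0,"claw": 87}
    - {"ax": 0,"ay": 0,"az": 7.92,"dx": 0,"dy": 0,"dz": 0,"claw": 87}
    - {"ax": 0,"ay": 0,"az": 7.92,"dx": 0,"dy": 0,"dz": 0,"claw": 87}
    - {"ax": 0,"ay": 0,"az": 7.92,"dx": 0,"dy": 0,"dz": 0,"claw": 87}
    - {"ax": 0,"ay": 0,"az": 7.92,"dx": 0,"dy": 0,"dz": 0,"claw": 87}
    - {"ax": 0,"ay": 0,"az": 7.92,"dx": 0,"dy": 0,"dz": 0,"claw": 87}
    - {"ax": 0,"ay": 0,"az": 7.92,"dx": 0,"dy": 0,"dz": 0,"claw": 87}
    - {"ax": 0,"ay": 0,"az": 7.92,"dx": 0,"dy": 0,"dz": 0,"claw": 87}
    - {"ax": 0,"ay": 0,"az": 7.92,"dx": 0,"dy": 0,"dz": 0,"claw": 87}
    - {"ax": 0,"ay": 0,"az": 7.92,"dx": 0,"dy": 0,"dz": 0,"claw": 87}

```text
time_s: 1.15
tcp_pos: [0.1904, 0.595, 0.236]
ee_rot: [[-0.127, -0.992, -0.0], [-0.992, 0.127, -0.001], [0.001, 0.0, -1.0]]
wrist_force: [-0.2, 0.4, 0.5]
gripper_width: 1.004
gripper_force: 0.0
```

Request:
play_rows:
  steps:
    - {"ax": 0,"ay": 0,"az": 0,"dx": 37.7,"dy": -23.6,"dz": 0,"claw": 87}
    - {"ax": 0,"ay": 0,"az": 0,"dx": 37.7,"dy": -23.6,"dz": 0,"claw": 87}
    - {"ax": 0,"ay": 0,"az": 0,"dx": 37.7,"dy": -23.6,"dz": 0,"claw": 87}
    - {"ax": 0,"ay": 0,"az": 0,"dx": 37.7,"dy": -23.6,"dz": 0,"claw": 87}
    - {"ax": 0,"ay": 0,"az": 0,"dx": 37.7,"dy": -23.6,"dz": 0,"claw": 87}
    - {"ax": 0,"ay": 0,"az": 0,"dx": 37.7,"dy": -23.6,"dz": 0,"claw": 87}
    - {"ax": 0,"ay": 0,"az": 0,"dx": 37.7,"dy": -23.6,"dz": 0,"claw": 87}
    - {"ax": 0,"ay": 0,"az": 0,"dx": 37.7,"dy": -23.6,"dz": 0,"claw": 87}
    - {"ax": 0,"ay": 0,"az": 0,"dx": 37.7,"dy": -23.6,"dz": 0,"claw": 87}
    - {"ax": 0,"ay": 0,"az": 0,"dx": 37.7,"dy": -23.6,"dz": 0,"claw": 87}
    - {"ax": 0,"ay": 0,"az": 0,"dx": 37.7,"dy": -23.6,"dz": 0,"claw": 87}
    - {"ax": 0,"ay": 0,"az": 0,"dx": 37.7,"dy": -23.6,"dz": 0,"claw": 87}
    - {"ax": 0,"ay": 0,"az": 0,"dx": 37.7,"dy": -23.6,"dz": 0,"claw": 87}
    - {"ax": 0,"ay": 0,"az": 0,"dx": 37.7,"dy": -23.6,"dz": 0,"claw": 87}
    - {"ax": 0,"ay": 0,"az": 0,"dx": 37.7,"dy": -23.6,"dz": 0,"claw": 87}
    - {"ax": 0,"ay": 0,"az": 0,"dx": 37.7,"dy": -23.6,"dz": 0,"claw": 87}
    - {"ax": 0,"ay": 0,"az": 0,"dx": 0,"dy": 0,"dz": 0,"claw": 87}
    - {"ax": 0,"ay": 0,"az": 0,"dx": 0,"dy": 0,"dz": 0,"claw": 87}

```text
time_s: 2.95
tcp_pos: [0.4921, -0.0502, 0.2359]
ee_rot: [[-0.124, -0.992, -0.001], [-0.992, 0.124, 0.0], [0.0, 0.001, -1.0]]
wrist_force: [-0.3, 0.9, 0.0]
gripper_width: 0.998
gripper_force: 0.0
```

```bash
python3 - <<'E'
from h import *
goal((.4908,-.0493),.055,-6.98)
c=capture('wrist'); cv2.imwrite('pics/w2.png',c['frame']); pickle.dump(c,open('w2.pkl','wb'))
P=cloud(c); m=(c['range_z']>0)&(abs(P[...,2]-.06)<.008)&(abs(P[...,0]-.49)<.08)&(abs(P[...,1]+.05)<.13)
print(m.sum(), np.median(P[m][:,2]), rect(P[m]), c['xyz'])
E
```

```text
t 2.95 tcp [ 0.4921 -0.0502  0.2359] yaw -7.11 d(mm) [ -0.8   1.1 180.9] az -0.13 F [-0.27  0.92  0.01] w 86.8 j [ 13.   9. -17.  -0. -63. -20.] zaxis [-0.0015  0.     -1.    ]
6827 0.05971066366878364 (array([490.8, -49.6]), array([154. ,  48.1]), -6.85) [ 0.4833989  -0.12924335  0.38399781]
```

View pics/w2.png

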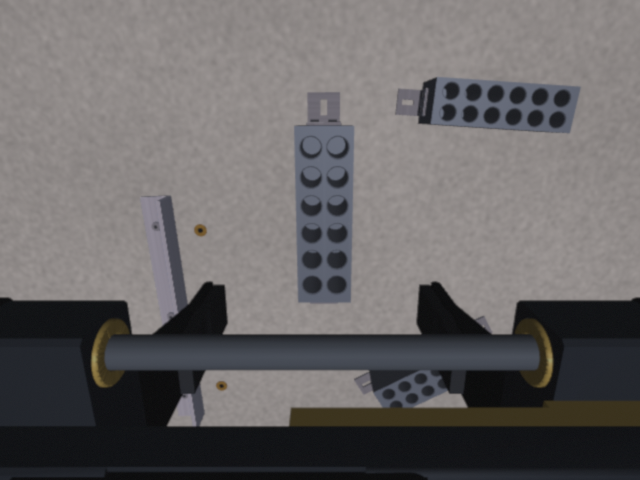

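The wrist view shows the rack top at (325,215) and the inserts at (200,230) and (221,385). The rack centre agrees with the top camera to 0.3 mm. Next I'll descend with the fingertips at about 35 mm, which clears the 30 mm rail, and grip.

Request:
play_rows:
  steps:
    - {"ax": 0,"ay": 0,"az": -0.2,"dx": -0.6,"dy": 1.1,"dz": 30,"claw": 87}
    - {"ax": 0,"ay": 0,"az": 0,"dx": 0,"dy": 0,"dz": 35,"claw": 87}
    - {"ax": 0,"ay": 0,"az": 0,"dx": 0,"dy": 0,"dz": 35,"claw": 87}
    - {"ax": 0,"ay": 0,"az": 0,"dx": 0,"dy": 0,"dz": 30,"claw": 87}
    - {"ax": 0,"ay": 0,"az": 0,"dx": 0,"dy": 0,"dz": 25,"claw": 87}
    - {"ax": 0,"ay": 0,"az": 0,"dx": 0,"dy": 0,"dz": 20,"claw": 87}
    - {"ax": 0,"ay": 0,"az": 0,"dx": 0,"dy": 0,"dz": 12,"claw": 87}
    - {"ax": 0,"ay": 0,"az": 0,"dx": 0,"dy": 0,"dz": 0,"claw": 87}
    - {"ax": 0,"ay": 0,"az": 0,"dx": 0,"dy": 0,"dz": 0,"claw": 87}

```text
time_s: 3.9
tcp_pos: [0.4915, -0.0474, 0.05]
ee_rot: [[-0.115, -0.993, 0.0], [-0.993, 0.115, -0.0], [-0.0, -0.0, -1.0]]
wrist_force: [0.3, -0.5, -0.2]
gripper_width: 0.999
gripper_force: 0.0
```

Request:
play_rows:
  steps:
    - {"ax": 0,"ay": 0,"az": 0,"dx": 0,"dy": 0,"dz": 0,"claw": 65}
    - {"ax": 0,"ay": 0,"az": 0,"dx": 0,"dy": 0,"dz": 0,"claw": 60}
    - {"ax": 0,"ay": 0,"az": 0,"dx": 0,"dy": 0,"dz": 0,"claw": 55}
    - {"ax": 0,"ay": 0,"az": 0,"dx": 0,"dy": 0,"dz": 0,"claw": 50}
    - {"ax": 0,"ay": 0,"az": 0,"dx": 0,"dy": 0,"dz": 0,"claw": 46}
    - {"ax": 0,"ay": 0,"az": 0,"dx": 0,"dy": 0,"dz": 0,"claw": 42}
    - {"ax": 0,"ay": 0,"az": 0,"dx": 0,"dy": 0,"dz": 0,"claw": 40}
    - {"ax": 0,"ay": 0,"az": 0,"dx": 0,"dy": 0,"dz": 0,"claw": 40}
    - {"ax": 0,"ay": 0,"az": 0,"dx": 0,"dy": 0,"dz": 0,"claw": 40}

```text
time_s: 4.8
tcp_pos: [0.4909, -0.0486, 0.0496]
ee_rot: [[-0.118, -0.993, -0.001], [-0.993, 0.118, -0.0], [0.0, 0.001, -1.0]]
wrist_force: [-2.2, 1.0, 2.6]
gripper_width: 0.549
gripper_force: 30.0
```

```bash
python3 - <<'E'
from h import *
c=pickle.load(open('w2.pkl','rb'))
hsv=cv2.cvtColor(c['frame'],cv2.COLOR_BGR2HSV)
roi=np.zeros((480,640),np.uint8); roi[215:250,185:215]=1; roi[370:400,208:240]=1
mm=((hsv[...,1]>110)&(roi>0)).astype(np.uint8)
n,l,st,ce=cv2.connectedComponentsWithStats(mm)
q=[]
for i in range(1,n):
    if st[i,4]>30: q.append(onplane(c,*(st[i,:2]+(st[i,2:4]-1)/2),0)); print(st[i],np.round(q[-1],4))
d=q[1]-q[0]; print('sep',np.linalg.norm(d),'mid',(q[0]+q[1])/2,'yaw',np.degrees(np.arctan2(-d[0],d[1])))
goal((.626,.0533),.052,-4.75)
c=capture('top'); m,P=seg(c,(270,420,215,290),0.05,0.07)
E
```

```text
[195 225  11  11  85] [ 0.6182 -0.0401  0.    ]
[217 382   9   8  53] [0.6335 0.1452 0.    ]
sep 0.1858722705769688 mid [0.6258469  0.05256365 0.        ] yaw -4.727343319692695
t 4.8 tcp [ 0.4909 -0.0486  0.0496] yaw -6.76 d(mm) [-117.1 -122.2   -2.6] az -2.01 F [-2.21  0.99  2.65] w 47.8 j [ 13.  23. -31.  -0. -36. -20.] zaxis [-1.e-03 -2.e-04 -1.e+00]
```

The grip is good: 47.8 mm wide at 30 N. The inserts seen from the wrist camera agree with the top view to 1 mm. I'll lift 5 mm, align the yaw, and carry the rack to 12 mm short of the rail.

Request:
play_rows:
  steps:
    - {"ax": 0,"ay": 0,"az": 0,"dx": 0,"dy": 0,"dz": -2.5,"claw": 40}
    - {"ax": 0,"ay": 0,"az": 0,"dx": 0,"dy": 0,"dz": -2.5,"claw": 40}
    - {"ax": 0,"ay": 0,"az": -1,"dx": 0,"dy": 0,"dz": 0,"claw": 40}
    - {"ax": 0,"ay": 0,"az": -1,"dx": 0,"dy": 0,"dz": 0,"claw": 40}
    - {"ax": 0,"ay": 0,"az": 0,"dx": -5.6,"dy": -5.7,"dz": 0,"claw": 40}
    - {"ax": 0,"ay": 0,"az": 0,"dx": -10.2,"dy": -10.3,"dz": 0,"claw": 40}
    - {"ax": 0,"ay": 0,"az": 0,"dx": -10.2,"dy": -10.3,"dz": 0,"claw": 40}
    - {"ax": 0,"ay": 0,"az": 0,"dx": -10.2,"dy": -10.3,"dz": 0,"claw": 40}
    - {"ax": 0,"ay": 0,"az": 0,"dx": -10.2,"dy": -10.3,"dz": 0,"claw": 40}
    - {"ax": 0,"ay": 0,"az": 0,"dx": -10.2,"dy": -10.3,"dz": 0,"claw": 40}
    - {"ax": 0,"ay": 0,"az": 0,"dx": -10.2,"dy": -10.3,"dz": 0,"claw": 40}
    - {"ax": 0,"ay": 0,"az": 0,"dx": -10.2,"dy": -10.3,"dz": 0,"claw": 40}
    - {"ax": 0,"ay": 0,"az": 0,"dx": -10.2,"dy": -10.3,"dz": 0,"claw": 40}
    - {"ax": 0,"ay": 0,"az": 0,"dx": -10.2,"dy": -10.3,"dz": 0,"claw": 40}
    - {"ax": 0,"ay": 0,"az": 0,"dx": -10.2,"dy": -10.3,"dz": 0,"claw": 40}
    - {"ax": 0,"ay": 0,"az": 0,"dx": -5.6,"dy": -5.7,"dz": 0,"claw": 40}
    - {"ax": 0,"ay": 0,"az": 0,"dx": 0,"dy": 0,"dz": 0,"claw": 40}
    - {"ax": 0,"ay": 0,"az": 0,"dx": 0,"dy": 0,"dz": 0,"claw": 40}
    - {"ax": 0,"ay": 0,"az": 0,"dx": 0,"dy": 0,"dz": 0,"claw": 40}

```text
time_s: 6.75
tcp_pos: [0.614, 0.0544, 0.0544]
ee_rot: [[-0.083, -0.997, -0.001], [-0.997, 0.083, -0.0], [0.0, 0.001, -1.0]]
wrist_force: [-0.4, -0.2, -3.4]
gripper_width: 0.548
gripper_force: 30.0
```

```bash
cat > look.py <<'E'
from h import *
import sys
n=sys.argv[1]
goal((.6141,.055),.0545,-4.75)
yr=np.array([.0828,.9966]); xr=np.array([.9966,-.0828])
for cam in ('wrist','top'):
    c=capture(cam); pickle.dump(c,open(n+cam+'.pkl','wb')); cv2.imwrite(f'pics/{n}{cam}.png',c['frame'])
    P=cloud(c); q=(P[...,:2]-[.626,.0530]); a=q@xr; b=q@yr
    M=(c['range_z']>0)&(abs(b)<.09)&(a>-.06)&(a<.012+.02)&(P[...,2]>.05)&(P[...,2]<.075)
    p=P[M]; print(cam,M.sum(),np.median(p[:,2]),rect(p),'b range',np.round(np.percentile(b[M],[.3,99.7])*1000,1),'a',np.round(np.percentile(a[M],[1,99])*1000,1))
    # flatness: fit plane
    A=np.c_[a[M],b[M],np.ones(M.sum())]; print(' tilt deg', np.round(np.degrees(np.linalg.lstsq(A,p[:,2],rcond=None)[0][:2]),2))
E
python3 look.py a
```

```text
t 6.75 tcp [0.614  0.0544 0.0544] yaw -4.78 d(mm) [-0.6 -0.1 -0.1] az -0.03 F [-0.38 -0.18 -3.44] w 47.7 j [ 20.  31. -13.  -0. -46. -25.] zaxis [-1.1e-03 -2.0e-04 -1.0e+00]
wrist 26528 0.06443392928817049 (array([613.5,  37.3]), array([122.3,  70.5]), -4.74) b range [-77.8  43.5] a [-41.2  18.7]
 tilt deg [ 0.01 -1.3 ]
top 457 0.06529713948853 (array([614.6,  53.7]), array([154.1,  48.5]), -4.8) b range [-77.2  76.6] a [-35.6  11.9]
 tilt deg [ 1.88 -0.02]
```

View pics/awrist.png

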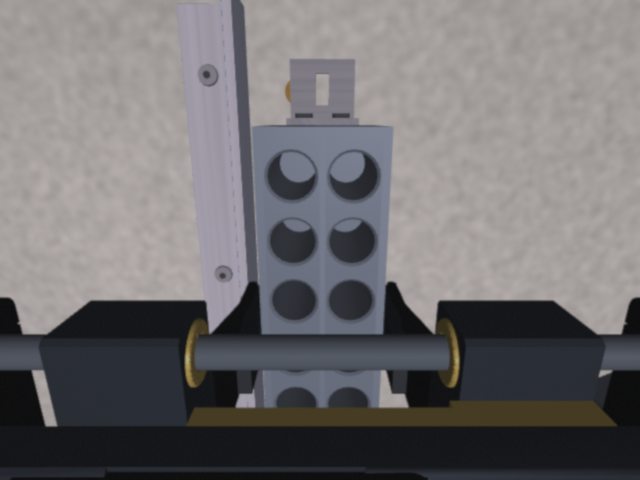

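The wrist view shows the foot slot at (322,90) with the insert to its left at (288,92), and the rail face running parallel to the rack. The top camera measures yaw -4.8°, a 0.3 mm offset along the rail and a 12 mm gap. I'll lower it gently to the bench.

Request:
play_rows:
  steps:
    - {"ax": 0,"ay": 0,"az": 0,"dx": 0,"dy": 0,"dz": 1,"claw": 40}
    - {"ax": 0,"ay": 0,"az": 0,"dx": 0,"dy": 0,"dz": 1,"claw": 40}
    - {"ax": 0,"ay": 0,"az": 0,"dx": 0,"dy": 0,"dz": 1,"claw": 40}
    - {"ax": 0,"ay": 0,"az": 0,"dx": 0,"dy": 0,"dz": 1,"claw": 40}
    - {"ax": 0,"ay": 0,"az": 0,"dx": 0,"dy": 0,"dz": 0.5,"claw": 40}
    - {"ax": 0,"ay": 0,"az": 0,"dx": 0,"dy": 0,"dz": 0,"claw": 40}
    - {"ax": 0,"ay": 0,"az": 0,"dx": 0,"dy": 0,"dz": 0,"claw": 40}

```text
time_s: 7.55
tcp_pos: [0.6147, 0.0549, 0.05]
ee_rot: [[-0.083, -0.997, -0.0], [-0.997, 0.083, -0.0], [0.0, -0.0, -1.0]]
wrist_force: [-0.1, 0.8, -3.9]
gripper_width: 0.55
gripper_force: 30.0
```

Request:
play_rows:
  steps:
    - {"ax": 0,"ay": 0,"az": 0,"dx": 0,"dy": 0,"dz": 0.3,"claw": 40}
    - {"ax": 0,"ay": 0,"az": 0,"dx": 0,"dy": 0,"dz": 0,"claw": 40}
    - {"ax": 0,"ay": 0,"az": 0,"dx": 0,"dy": 0,"dz": 0,"claw": 40}

```text
time_s: 7.85
tcp_pos: [0.6147, 0.0548, 0.0497]
ee_rot: [[-0.083, -0.997, -0.0], [-0.997, 0.083, -0.0], [0.0, 0.0, -1.0]]
wrist_force: [-0.0, 0.8, -3.4]
gripper_width: 0.55
gripper_force: 30.0
```

Request:
play_rows:
  steps:
    - {"ax": 0,"ay": 0,"az": 0,"dx": 0,"dy": 0,"dz": 0.3,"claw": 40}
    - {"ax": 0,"ay": 0,"az": 0,"dx": 0,"dy": 0,"dz": 0,"claw": 40}
    - {"ax": 0,"ay": 0,"az": 0,"dx": 0,"dy": 0,"dz": 0,"claw": 40}

```text
time_s: 8.15
tcp_pos: [0.6148, 0.0549, 0.0496]
ee_rot: [[-0.083, -0.997, 0.0], [-0.997, 0.083, 0.0], [-0.0, -0.0, -1.0]]
wrist_force: [-1.2, -0.6, -2.4]
gripper_width: 0.551
gripper_force: 30.0
```

Request:
play_rows:
  steps:
    - {"ax": 0,"ay": 0,"az": 0,"dx": 0,"dy": 0,"dz": 0.3,"claw": 40}
    - {"ax": 0,"ay": 0,"az": 0,"dx": 0,"dy": 0,"dz": 0,"claw": 40}
    - {"ax": 0,"ay": 0,"az": 0,"dx": 0,"dy": 0,"dz": 0,"claw": 40}

```text
time_s: 8.45
tcp_pos: [0.6148, 0.0548, 0.0496]
ee_rot: [[-0.083, -0.997, 0.0], [-0.997, 0.083, -0.0], [0.0, -0.0, -1.0]]
wrist_force: [-1.4, 0.0, 1.7]
gripper_width: 0.552
gripper_force: 30.0
```

The rack is on the bench: the force shows contact with about 5 N on it. Now I'll slide it towards the rail, slowing near contact.

Request:
play_rows:
  steps:
    - {"ax": 0,"ay": 0,"az": 0,"dx": 0,"dy": -1,"dz": 0,"claw": 40}
    - {"ax": 0,"ay": 0,"az": 0,"dx": 0,"dy": -1,"dz": 0,"claw": 40}
    - {"ax": 0,"ay": 0,"az": 0,"dx": 0,"dy": -1,"dz": 0,"claw": 40}
    - {"ax": 0,"ay": 0,"az": 0,"dx": 0,"dy": -1,"dz": 0,"claw": 40}
    - {"ax": 0,"ay": 0,"az": 0,"dx": 0,"dy": -1,"dz": 0,"claw": 40}
    - {"ax": 0,"ay": 0,"az": 0,"dx": 0,"dy": -1,"dz": 0,"claw": 40}
    - {"ax": 0,"ay": 0,"az": 0,"dx": 0,"dy": -1,"dz": 0,"claw": 40}
    - {"ax": 0,"ay": 0,"az": 0,"dx": 0,"dy": 0,"dz": 0,"claw": 40}
    - {"ax": 0,"ay": 0,"az": 0,"dx": 0,"dy": 0,"dz": 0,"claw": 40}

```text
time_s: 9.35
tcp_pos: [0.6215, 0.0541, 0.0496]
ee_rot: [[-0.083, -0.997, -0.0], [-0.997, 0.083, -0.0], [0.0, 0.0, -1.0]]
wrist_force: [-3.7, 0.5, 4.5]
gripper_width: 0.551
gripper_force: 30.0
```

```bash
python3 look.py b 2>&1 | sed -n '1p;4,5p'
```

```text
t 9.35 tcp [0.6215 0.0541 0.0496] yaw -4.74 d(mm) [-0.3  7.5 -4.9] az 0.01 F [-3.67  0.5   4.54] w 47.9 j [ 20.  32. -12.   0. -46. -25.] zaxis [-4.e-04 -4.e-04 -1.e+00]
top 436 0.06054858878225544 (array([622.3,  53.2]), array([153.7,  48.6]), -4.97) b range [-76.9  76.1] a [-27.9  19.6]
 tilt deg [-0.17 -0.08]
```

Request:
play_rows:
  steps:
    - {"ax": 0,"ay": 0,"az": 0,"dx": 0,"dy": -0.3,"dz": -0.3,"claw": 40}
    - {"ax": 0,"ay": 0,"az": 0,"dx": 0,"dy": -0.3,"dz": 0,"claw": 40}
    - {"ax": 0,"ay": 0,"az": 0,"dx": 0,"dy": -0.3,"dz": 0,"claw": 40}
    - {"ax": 0,"ay": 0,"az": 0,"dx": 0,"dy": -0.3,"dz": 0,"claw": 40}
    - {"ax": 0,"ay": 0,"az": 0,"dx": 0,"dy": -0.3,"dz": 0,"claw": 40}
    - {"ax": 0,"ay": 0,"az": 0,"dx": 0,"dy": -0.3,"dz": 0,"claw": 40}
    - {"ax": 0,"ay": 0,"az": 0,"dx": 0,"dy": -0.3,"dz": 0,"claw": 40}
    - {"ax": 0,"ay": 0,"az": 0,"dx": 0,"dy": -0.3,"dz": 0,"claw": 40}

```text
time_s: 10.25
tcp_pos: [0.6239, 0.054, 0.0496]
ee_rot: [[-0.083, -0.997, -0.001], [-0.997, 0.083, -0.0], [0.0, 0.001, -1.0]]
wrist_force: [-4.9, 1.1, 5.4]
gripper_width: 0.549
gripper_force: 30.0
```

Request:
play_rows:
  steps:
    - {"ax": 0,"ay": 0,"az": 0,"dx": 0,"dy": -0.2,"dz": 0,"claw": 40}
    - {"ax": 0,"ay": 0,"az": 0,"dx": 0,"dy": -0.2,"dz": 0,"claw": 40}
    - {"ax": 0,"ay": 0,"az": 0,"dx": 0,"dy": -0.2,"dz": 0,"claw": 40}

```text
time_s: 10.55
tcp_pos: [0.6245, 0.0539, 0.0496]
ee_rot: [[-0.083, -0.997, -0.001], [-0.997, 0.083, -0.0], [0.0, 0.001, -1.0]]
wrist_force: [-4.4, 0.8, 6.0]
gripper_width: 0.554
gripper_force: 30.0
```

Request:
play_rows:
  steps:
    - {"ax": 0,"ay": 0,"az": 0,"dx": 0,"dy": -0.2,"dz": 0,"claw": 40}
    - {"ax": 0,"ay": 0,"az": 0,"dx": 0,"dy": -0.2,"dz": 0,"claw": 40}

```text
time_s: 10.75
tcp_pos: [0.6249, 0.0539, 0.0496]
ee_rot: [[-0.083, -0.997, -0.001], [-0.997, 0.083, -0.0], [0.0, 0.001, -1.0]]
wrist_force: [-4.7, 0.9, 5.2]
gripper_width: 0.549
gripper_force: 30.0
```

Request:
play_rows:
  steps:
    - {"ax": 0,"ay": 0,"az": 0,"dx": 0,"dy": 0,"dz": -0.3,"claw": 40}
    - {"ax": 0,"ay": 0,"az": 0,"dx": 0,"dy": -0.2,"dz": 0,"claw": 40}
    - {"ax": 0,"ay": 0,"az": 0,"dx": 0,"dy": -0.2,"dz": 0,"claw": 40}

```text
time_s: 11.05
tcp_pos: [0.6253, 0.0539, 0.0496]
ee_rot: [[-0.083, -0.997, -0.001], [-0.997, 0.083, -0.0], [0.0, 0.001, -1.0]]
wrist_force: [-4.7, -0.2, 4.4]
gripper_width: 0.547
gripper_force: 30.0
```

Request:
play_rows:
  steps:
    - {"ax": 0,"ay": 0,"az": 0,"dx": 0,"dy": -0.2,"dz": 0,"claw": 40}
    - {"ax": 0,"ay": 0,"az": 0,"dx": 0,"dy": -0.2,"dz": 0,"claw": 40}

```text
time_s: 11.25
tcp_pos: [0.6253, 0.0538, 0.0496]
ee_rot: [[-0.083, -0.997, -0.001], [-0.997, 0.083, -0.0], [0.0, 0.001, -1.0]]
wrist_force: [-5.6, 1.2, 4.3]
gripper_width: 0.55
gripper_force: 30.0
```

Request:
play_rows:
  steps:
    - {"ax": 0,"ay": 0,"az": 0,"dx": 0,"dy": -0.2,"dz": 0,"claw": 40}
    - {"ax": 0,"ay": 0,"az": 0,"dx": 0,"dy": 0,"dz": 0,"claw": 40}

```text
time_s: 11.45
tcp_pos: [0.6254, 0.0538, 0.0496]
ee_rot: [[-0.082, -0.997, -0.002], [-0.997, 0.082, -0.0], [0.0, 0.001, -1.0]]
wrist_force: [-5.9, 0.6, 5.0]
gripper_width: 0.55
gripper_force: 30.0
```

It has stopped advancing, which suggests rail contact. I'll verify with the cameras before pressing harder.

```bash
python3 look.py c 2>&1 | sed -n '1p;4,5p'; python3 -c "
import cv2;a=cv2.imread('pics/cwrist.png')[0:400,120:480];cv2.imwrite('pics/cw_crop.png',cv2.resize(a,None,fx=1.5,fy=1.5))"
```

```text
t 11.45 tcp [0.6254 0.0538 0.0496] yaw -4.73 d(mm) [-0.2 11.3 -4.9] az 0.02 F [-5.93  0.64  4.98] w 47.9 j [ 20.  33. -12.  -0. -46. -24.] zaxis [-1.5e-03 -3.0e-04 -1.0e+00]
top 451 0.060698550051009326 (array([625.5,  52.6]), array([153.1,  48.6]), -4.23) b range [-76.8  75.8] a [-24.1  23.5]
 tilt deg [1.07 0.18]
```

View pics/cw_crop.png

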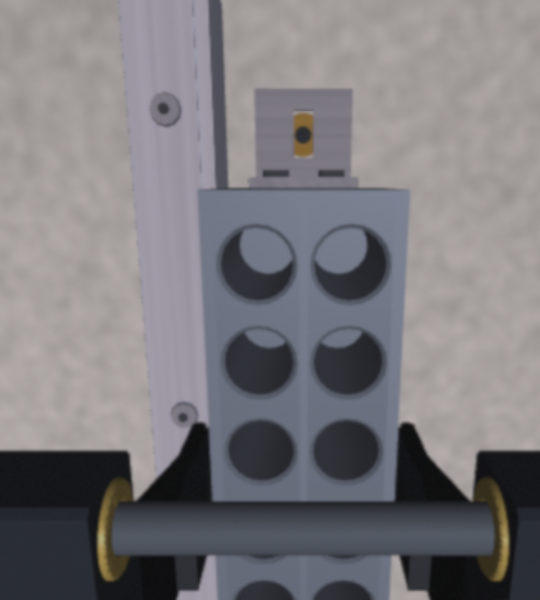

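The insert's hole sits centred in the slot at (303,134), and the rack side lies along the rail face. I'll ease the downward load and build the push up to about 10 N.

Request:
play_rows:
  steps:
    - {"ax": 0,"ay": 0,"az": 0,"dx": 0,"dy": 0,"dz": -0.2,"claw": 40}
    - {"ax": 0,"ay": 0,"az": 0,"dx": 0,"dy": -0.2,"dz": 0,"claw": 40}
    - {"ax": 0,"ay": 0,"az": 0,"dx": 0,"dy": -0.2,"dz": 0,"claw": 40}
    - {"ax": 0,"ay": 0,"az": 0,"dx": 0,"dy": 0,"dz": 0,"claw": 40}

```text
time_s: 11.95
tcp_pos: [0.6254, 0.0538, 0.0497]
ee_rot: [[-0.082, -0.997, -0.002], [-0.997, 0.082, -0.0], [0.001, 0.002, -1.0]]
wrist_force: [-6.6, 1.1, 5.1]
gripper_width: 0.547
gripper_force: 30.0
```

Request:
play_rows:
  steps:
    - {"ax": 0,"ay": 0,"az": 0,"dx": 0,"dy": -0.2,"dz": -0.1,"claw": 40}
    - {"ax": 0,"ay": 0,"az": 0,"dx": 0,"dy": -0.2,"dz": 0,"claw": 40}
    - {"ax": 0,"ay": 0,"az": 0,"dx": 0,"dy": 0,"dz": 0,"claw": 40}

```text
time_s: 12.25
tcp_pos: [0.6255, 0.0538, 0.0497]
ee_rot: [[-0.082, -0.997, -0.003], [-0.997, 0.082, -0.0], [0.001, 0.003, -1.0]]
wrist_force: [-7.4, 0.6, 4.3]
gripper_width: 0.546
gripper_force: 30.0
```

Request:
play_rows:
  steps:
    - {"ax": 0.1,"ay": 0,"az": 0,"dx": 0,"dy": -0.2,"dz": -0.1,"claw": 40}
    - {"ax": 0.1,"ay": 0,"az": 0,"dx": 0,"dy": -0.2,"dz": -0.1,"claw": 40}
    - {"ax": 0,"ay": 0,"az": 0,"dx": 0,"dy": 0,"dz": -0.1,"claw": 40}
    - {"ax": 0,"ay": 0,"az": 0,"dx": 0,"dy": 0,"dz": -0.1,"claw": 40}
    - {"ax": 0,"ay": 0,"az": 0,"dx": 0,"dy": 0,"dz": 0,"claw": 40}

```text
time_s: 12.75
tcp_pos: [0.6254, 0.0538, 0.0496]
ee_rot: [[-0.082, -0.997, -0.001], [-0.997, 0.082, -0.001], [0.001, 0.001, -1.0]]
wrist_force: [-7.0, 1.5, 3.8]
gripper_width: 0.546
gripper_force: 30.0
```

```bash
python3 - <<'E'
from h import *
s=sense(); print(s['time_s'],np.round(s['wrist_force'],2),np.round(s['moment'],3),np.round(s['tcp_pos'],5),np.round(np.array(s['ee_rot'])[:,2],4))
E
```

```text
12.75 [-6.96  1.46  3.81] [0.576 2.125 0.26 ] [0.62542 0.05379 0.04961] [-7.e-04 -8.e-04 -1.e+00]
```

Request:
play_rows:
  steps:
    - {"ax": 0,"ay": 0,"az": 0,"dx": 0,"dy": -0.2,"dz": -0.1,"claw": 40}
    - {"ax": 0.1,"ay": 0,"az": 0,"dx": 0,"dy": -0.2,"dz": -0.1,"claw": 40}
    - {"ax": 0,"ay": 0,"az": 0,"dx": 0,"dy": -0.2,"dz": -0.1,"claw": 40}
    - {"ax": 0,"ay": 0,"az": 0,"dx": 0,"dy": -0.2,"dz": -0.1,"claw": 40}
    - {"ax": 0,"ay": 0,"az": 0,"dx": 0,"dy": -0.2,"dz": 0,"claw": 40}
    - {"ax": 0,"ay": 0,"az": 0,"dx": 0,"dy": 0,"dz": 0,"claw": 40}
    - {"ax": 0,"ay": 0,"az": 0,"dx": 0,"dy": 0,"dz": 0,"claw": 40}

```text
time_s: 13.45
tcp_pos: [0.6254, 0.0538, 0.0496]
ee_rot: [[-0.083, -0.997, -0.001], [-0.997, 0.083, -0.001], [0.001, 0.001, -1.0]]
wrist_force: [-8.5, 2.4, 3.0]
gripper_width: 0.548
gripper_force: 30.0
```

Request:
play_rows:
  steps:
    - {"ax": 0,"ay": 0,"az": 0,"dx": 0,"dy": -0.2,"dz": -0.1,"claw": 40}
    - {"ax": 0.1,"ay": 0,"az": 0,"dx": 0,"dy": -0.2,"dz": -0.1,"claw": 40}
    - {"ax": 0,"ay": 0,"az": 0,"dx": 0,"dy": -0.2,"dz": -0.1,"claw": 40}
    - {"ax": 0,"ay": 0,"az": 0,"dx": 0,"dy": -0.2,"dz": -0.1,"claw": 40}
    - {"ax": 0,"ay": 0,"az": 0,"dx": 0,"dy": -0.2,"dz": 0,"claw": 40}
    - {"ax": 0,"ay": 0,"az": 0,"dx": 0,"dy": -0.2,"dz": 0,"claw": 40}
    - {"ax": 0,"ay": 0,"az": 0,"dx": 0,"dy": 0,"dz": 0,"claw": 40}
    - {"ax": 0,"ay": 0,"az": 0,"dx": 0,"dy": 0,"dz": 0,"claw": 40}

```text
time_s: 14.25
tcp_pos: [0.6255, 0.0538, 0.0497]
ee_rot: [[-0.083, -0.997, -0.002], [-0.997, 0.083, -0.001], [0.002, 0.002, -1.0]]
wrist_force: [-10.7, 3.5, 4.5]
gripper_width: 0.55
gripper_force: 30.0
```

```bash
python3 - <<'E'
from h import *
s=sense(); print(s['time_s'],np.round(s['wrist_force'],2),np.round(s['moment'],3),np.round(s['tcp_pos'],5),np.round(np.array(s['ee_rot']),4).tolist())
E
```

```text
14.25 [-10.65   3.49   4.5 ] [1.178 3.129 0.29 ] [0.62547 0.05379 0.04966] [[-0.0827, -0.9966, -0.0019], [-0.9966, 0.0827, -0.0014], [0.0015, 0.0018, -1.0]]
```

Request:
play_rows:
  steps:
    - {"ax": 0,"ay": 0,"az": 0,"dx": -0.2,"dy": 0,"dz": -0.2,"claw": 40}
    - {"ax": 0,"ay": 0,"az": 0,"dx": -0.2,"dy": 0,"dz": -0.2,"claw": 40}
    - {"ax": 0,"ay": 0,"az": 0,"dx": -0.2,"dy": 0,"dz": 0,"claw": 40}
    - {"ax": 0,"ay": 0,"az": 0,"dx": 0,"dy": 0,"dz": 0,"claw": 40}
    - {"ax": 0,"ay": 0,"az": 0,"dx": 0,"dy": 0,"dz": 0,"claw": 40}

```text
time_s: 14.75
tcp_pos: [0.6255, 0.0538, 0.0497]
ee_rot: [[-0.083, -0.997, -0.002], [-0.997, 0.083, -0.002], [0.002, 0.002, -1.0]]
wrist_force: [-9.9, 1.5, 2.2]
gripper_width: 0.549
gripper_force: 30.0
```

Request:
play_rows:
  steps:
    - {"ax": 0,"ay": 0,"az": 0,"dx": 0,"dy": -0.2,"dz": -0.2,"claw": 40}
    - {"ax": 0.1,"ay": 0,"az": 0,"dx": 0,"dy": -0.2,"dz": -0.2,"claw": 40}
    - {"ax": 0,"ay": 0,"az": 0,"dx": 0,"dy": -0.2,"dz": -0.1,"claw": 40}
    - {"ax": 0,"ay": 0,"az": 0,"dx": 0,"dy": -0.2,"dz": 0,"claw": 40}
    - {"ax": 0,"ay": 0,"az": 0,"dx": 0,"dy": 0,"dz": 0,"claw": 40}
    - {"ax": 0,"ay": 0,"az": 0,"dx": 0,"dy": 0,"dz": 0,"claw": 40}
    - {"ax": 0,"ay": 0,"az": 0,"dx": 0,"dy": 0,"dz": 0,"claw": 40}

```text
time_s: 15.45
tcp_pos: [0.6255, 0.0538, 0.0497]
ee_rot: [[-0.083, -0.997, -0.002], [-0.997, 0.083, -0.002], [0.002, 0.002, -1.0]]
wrist_force: [-10.1, 2.6, 0.7]
gripper_width: 0.547
gripper_force: 30.0
```

Request:
play_rows:
  steps:
    - {"ax": 0,"ay": 0,"az": 0,"dx": 0,"dy": -0.2,"dz": 0,"claw": 40}
    - {"ax": 0,"ay": 0,"az": 0,"dx": 0,"dy": -0.1,"dz": 0,"claw": 40}
    - {"ax": 0,"ay": 0,"az": 0,"dx": 0,"dy": 0,"dz": 0,"claw": 40}
    - {"ax": 0,"ay": 0,"az": 0,"dx": 0,"dy": 0,"dz": 0,"claw": 40}
    - {"ax": 0,"ay": 0,"az": 0,"dx": 0,"dy": 0,"dz": 0,"claw": 40}
    - {"ax": 0,"ay": 0,"az": 0,"dx": 0,"dy": 0,"dz": 0,"claw": 40}
    - {"ax": 0,"ay": 0,"az": 0,"dx": 0,"dy": 0,"dz": 0,"claw": 40}
    - {"ax": 0,"ay": 0,"az": 0,"dx": 0,"dy": 0,"dz": 0,"claw": 40}
    - {"ax": 0,"ay": 0,"az": 0,"dx": 0,"dy": 0,"dz": 0,"claw": 40}
    - {"ax": 0,"ay": 0,"az": 0,"dx": 0,"dy": 0,"dz": 0,"claw": 40}
    - {"ax": 0,"ay": 0,"az": 0,"dx": 0,"dy": 0,"dz": 0,"claw": 40}
    - {"ax": 0,"ay": 0,"az": 0,"dx": 0,"dy": 0,"dz": 0,"claw": 40}

```text
time_s: 16.65
tcp_pos: [0.6255, 0.0538, 0.0497]
ee_rot: [[-0.083, -0.997, -0.003], [-0.997, 0.083, -0.002], [0.003, 0.003, -1.0]]
wrist_force: [-11.7, 2.3, 2.3]
gripper_width: 0.547
gripper_force: 30.0
```

```bash
python3 look.py d 2>&1 | sed -n '1p;4,5p'; python3 - <<'E'
import cv2,numpy as np
w=cv2.imread('pics/dwrist.png')[0:300,180:480]; t=cv2.resize(cv2.imread('pics/dtop.png')[150:250,230:370],None,fx=3,fy=3,interpolation=cv2.INTER_CUBIC)
cv2.imwrite('pics/d.png',np.hstack([w,t]))
E
```

```text
t 16.65 tcp [0.6255 0.0538 0.0497] yaw -4.76 d(mm) [-0.3 11.5 -4.8] az -0.01 F [-11.69   2.32   2.33] w 47.6 j [ 20.  33. -11.   0. -46. -25.] zaxis [-0.0029 -0.0023 -1.    ]
top 463 0.060712042609689876 (array([626.3,  52.9]), array([153.8,  49.3]), -4.81) b range [-76.8  76.3] a [-24.1  23.8]
 tilt deg [ 1.01 -0.03]
```

View pics/d.png

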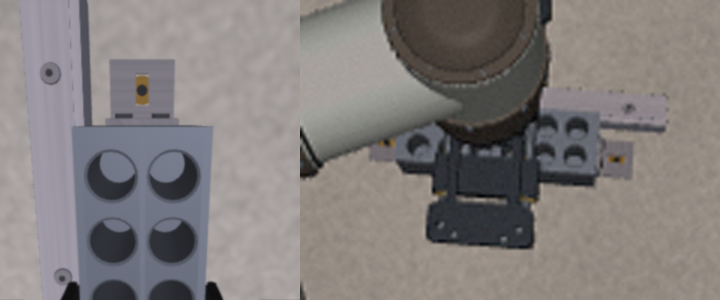

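Both slots show brass, at (142,90) in the wrist half and (615,160) and (385,143) in the top half. The push holds steady at about 11 N at the wrist. I'll hold it and check flatness.

Request:
play_rows:
  steps:
    - {"ax": 0,"ay": 0,"az": 0,"dx": 0,"dy": 0,"dz": 0,"claw": 40}
    - {"ax": 0,"ay": 0,"az": 0,"dx": 0,"dy": 0,"dz": 0,"claw": 40}
    - {"ax": 0,"ay": 0,"az": 0,"dx": 0,"dy": 0,"dz": 0,"claw": 40}
    - {"ax": 0,"ay": 0,"az": 0,"dx": 0,"dy": 0,"dz": 0,"claw": 40}
    - {"ax": 0,"ay": 0,"az": 0,"dx": 0,"dy": 0,"dz": 0,"claw": 40}
    - {"ax": 0,"ay": 0,"az": 0,"dx": 0,"dy": 0,"dz": 0,"claw": 40}
    - {"ax": 0,"ay": 0,"az": 0,"dx": 0,"dy": 0,"dz": 0,"claw": 40}
    - {"ax": 0,"ay": 0,"az": 0,"dx": 0,"dy": 0,"dz": 0,"claw": 40}
    - {"ax": 0,"ay": 0,"az": 0,"dx": 0,"dy": 0,"dz": 0,"claw": 40}
    - {"ax": 0,"ay": 0,"az": 0,"dx": 0,"dy": 0,"dz": 0,"claw": 40}
    - {"ax": 0,"ay": 0,"az": 0,"dx": 0,"dy": 0,"dz": 0,"claw": 40}
    - {"ax": 0,"ay": 0,"az": 0,"dx": 0,"dy": 0,"dz": 0,"claw": 40}
    - {"ax": 0,"ay": 0,"az": 0,"dx": 0,"dy": 0,"dz": 0,"claw": 40}
    - {"ax": 0,"ay": 0,"az": 0,"dx": 0,"dy": 0,"dz": 0,"claw": 40}
    - {"ax": 0,"ay": 0,"az": 0,"dx": 0,"dy": 0,"dz": 0,"claw": 40}
    - {"ax": 0,"ay": 0,"az": 0,"dx": 0,"dy": 0,"dz": 0,"claw": 40}
    - {"ax": 0,"ay": 0,"az": 0,"dx": 0,"dy": 0,"dz": 0,"claw": 40}
    - {"ax": 0,"ay": 0,"az": 0,"dx": 0,"dy": 0,"dz": 0,"claw": 40}
    - {"ax": 0,"ay": 0,"az": 0,"dx": 0,"dy": 0,"dz": 0,"claw": 40}
    - {"ax": 0,"ay": 0,"az": 0,"dx": 0,"dy": 0,"dz": 0,"claw": 40}

```text
time_s: 18.75
tcp_pos: [0.6255, 0.0538, 0.0497]
ee_rot: [[-0.083, -0.997, -0.003], [-0.997, 0.083, -0.002], [0.002, 0.003, -1.0]]
wrist_force: [-11.7, 2.6, 2.2]
gripper_width: 0.551
gripper_force: 30.0
```

```bash
python3 - <<'E'
from h import *
s=sense(); print(s['time_s'],np.round(s['wrist_force'],2))
yr=np.array([.0828,.9966]); xr=np.array([.9966,-.0828])
for f in ('awrist','cwrist','dwrist'):
    c=pickle.load(open(f+'.pkl','rb')); P=cloud(c); q=P[...,:2]-[.626,.053]
    if f[0]=='a': q=q+12*xr/1000
    a=q@xr;b=q@yr
    for nm,M in (('top',(b>-.076)&(b<-.03)&(abs(a)<.023)&(abs(P[...,2]-.062)<.005)),('foot',(b>-.105)&(b<-.082)&(abs(a)<.014)&(abs(a)>.005)&(P[...,2]<.014))):
        M=M&(c['range_z']>0); k,*_=np.linalg.lstsq(np.c_[a[M],b[M],np.ones(M.sum())],P[M][:,2],rcond=None)
        print(f,nm,M.sum(),np.round(np.median(P[M][:,2]),4),np.round(np.degrees(k[:2]),2))
E
```

```text
18.75 [-11.7    2.55   2.16]
awrist top 10581 0.0646 [-0.13 -0.98]
awrist foot 1941 0.0077 [-0.03 -0.15]
cwrist top 10127 0.0598 [-0.06 -0.29]
cwrist foot 1964 0.003 [-0.08  0.03]
dwrist top 10112 0.0599 [-0.15 -0.28]
dwrist foot 1963 0.003 [-0.13 -0.12]
```

The rack is flat, with the foot top at 3.0 mm and tilt around 0.1°. I'll ease the push slightly towards 10 to 11 N and then hold for over 3 s.

Request:
play_rows:
  steps:
    - {"ax": 0,"ay": 0,"az": 0,"dx": 0,"dy": 0.2,"dz": 0,"claw": 40}
    - {"ax": 0,"ay": 0,"az": 0,"dx": 0,"dy": 0.2,"dz": 0,"claw": 40}
    - {"ax": 0,"ay": 0,"az": 0,"dx": 0,"dy": 0,"dz": 0,"claw": 40}
    - {"ax": 0,"ay": 0,"az": 0,"dx": 0,"dy": 0,"dz": 0,"claw": 40}
    - {"ax": 0,"ay": 0,"az": 0,"dx": 0,"dy": 0,"dz": 0,"claw": 40}
    - {"ax": 0,"ay": 0,"az": 0,"dx": 0,"dy": 0,"dz": 0,"claw": 40}
    - {"ax": 0,"ay": 0,"az": 0,"dx": 0,"dy": 0,"dz": 0,"claw": 40}
    - {"ax": 0,"ay": 0,"az": 0,"dx": 0,"dy": 0,"dz": 0,"claw": 40}
    - {"ax": 0,"ay": 0,"az": 0,"dx": 0,"dy": 0,"dz": 0,"claw": 40}
    - {"ax": 0,"ay": 0,"az": 0,"dx": 0,"dy": 0,"dz": 0,"claw": 40}
    - {"ax": 0,"ay": 0,"az": 0,"dx": 0,"dy": 0,"dz": 0,"claw": 40}
    - {"ax": 0,"ay": 0,"az": 0,"dx": 0,"dy": 0,"dz": 0,"claw": 40}
    - {"ax": 0,"ay": 0,"az": 0,"dx": 0,"dy": 0,"dz": 0,"claw": 40}
    - {"ax": 0,"ay": 0,"az": 0,"dx": 0,"dy": 0,"dz": 0,"claw": 40}
    - {"ax": 0,"ay": 0,"az": 0,"dx": 0,"dy": 0,"dz": 0,"claw": 40}
    - {"ax": 0,"ay": 0,"az": 0,"dx": 0,"dy": 0,"dz": 0,"claw": 40}
    - {"ax": 0,"ay": 0,"az": 0,"dx": 0,"dy": 0,"dz": 0,"claw": 40}
    - {"ax": 0,"ay": 0,"az": 0,"dx": 0,"dy": 0,"dz": 0,"claw": 40}
    - {"ax": 0,"ay": 0,"az": 0,"dx": 0,"dy": 0,"dz": 0,"claw": 40}
    - {"ax": 0,"ay": 0,"az": 0,"dx": 0,"dy": 0,"dz": 0,"claw": 40}

```text
time_s: 20.75
tcp_pos: [0.6255, 0.0538, 0.0497]
ee_rot: [[-0.083, -0.997, -0.002], [-0.997, 0.083, -0.002], [0.002, 0.002, -1.0]]
wrist_force: [-10.9, 2.0, 1.0]
gripper_width: 0.547
gripper_force: 30.0
```

Request:
play_rows:
  steps:
    - {"ax": 0,"ay": 0,"az": 0,"dx": 0,"dy": 0,"dz": 0,"claw": 40}
    - {"ax": 0,"ay": 0,"az": 0,"dx": 0,"dy": 0,"dz": 0,"claw": 40}
    - {"ax": 0,"ay": 0,"az": 0,"dx": 0,"dy": 0,"dz": 0,"claw": 40}
    - {"ax": 0,"ay": 0,"az": 0,"dx": 0,"dy": 0,"dz": 0,"claw": 40}
    - {"ax": 0,"ay": 0,"az": 0,"dx": 0,"dy": 0,"dz": 0,"claw": 40}
    - {"ax": 0,"ay": 0,"az": 0,"dx": 0,"dy": 0,"dz": 0,"claw": 40}
    - {"ax": 0,"ay": 0,"az": 0,"dx": 0,"dy": 0,"dz": 0,"claw": 40}
    - {"ax": 0,"ay": 0,"az": 0,"dx": 0,"dy": 0,"dz": 0,"claw": 40}
    - {"ax": 0,"ay": 0,"az": 0,"dx": 0,"dy": 0,"dz": 0,"claw": 40}
    - {"ax": 0,"ay": 0,"az": 0,"dx": 0,"dy": 0,"dz": 0,"claw": 40}
    - {"ax": 0,"ay": 0,"az": 0,"dx": 0,"dy": 0,"dz": 0,"claw": 40}
    - {"ax": 0,"ay": 0,"az": 0,"dx": 0,"dy": 0,"dz": 0,"claw": 40}
    - {"ax": 0,"ay": 0,"az": 0,"dx": 0,"dy": 0,"dz": 0,"claw": 40}
    - {"ax": 0,"ay": 0,"az": 0,"dx": 0,"dy": 0,"dz": 0,"claw": 40}
    - {"ax": 0,"ay": 0,"az": 0,"dx": 0,"dy": 0,"dz": 0,"claw": 40}
    - {"ax": 0,"ay": 0,"az": 0,"dx": 0,"dy": 0,"dz": 0,"claw": 40}
    - {"ax": 0,"ay": 0,"az": 0,"dx": 0,"dy": 0,"dz": 0,"claw": 40}
    - {"ax": 0,"ay": 0,"az": 0,"dx": 0,"dy": 0,"dz": 0,"claw": 40}
    - {"ax": 0,"ay": 0,"az": 0,"dx": 0,"dy": 0,"dz": 0,"claw": 40}
    - {"ax": 0,"ay": 0,"az": 0,"dx": 0,"dy": 0,"dz": 0,"claw": 40}

```text
time_s: 22.75
tcp_pos: [0.6254, 0.0538, 0.0497]
ee_rot: [[-0.083, -0.997, -0.002], [-0.997, 0.083, -0.002], [0.002, 0.002, -1.0]]
wrist_force: [-10.0, 2.1, 0.8]
gripper_width: 0.555
gripper_force: 30.0
```

The push has been steady at 10 to 11 N for about 3.8 s with the rack still held, so I'm handing it in.

```bash
python3 -c "
from station import *
print(finish_job())"
```

```text
the job is handed in; nothing more can be done
None
```

The rack is flat on the bench and flush against the rail, both slots are over the inserts, and the arm is still pressing it with about 10–11 N (wrist reading; the push at the rail may be a little lower because of bench friction), steady for about 4 s at hand-in.

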